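Third hand for the catch of the toiletries box

TASK

Gently lower the open lid of the wooden toiletries box until it is fully shut, and only then bring the loose wooden catch, standing upright on the ledge with its nose over the lid, squarely and centrally against the sprung steel plate on the front of the box. Push the catch until the plate is about half way in, never to the end of its travel, and finish while still holding it there with that steady push, so that your flatmate can screw it down. Leave the other things on the ledge where they are.

Things in the scene. Friction and masses are not known exactly. Their poses are not given: they have to be found in the camera images.
- box: Open-topped box of pale wood, screwed to the ledge: 120 (its x) by 180 (y) by 62 mm high, walls 7 mm. Origin: centre of its underside, on the ledge; its front, with the steel plate, looks to its own -x, roughly towards the robot (yaw within 0.25 rad). z is up.
- lid (a joint): Lid angle in rad: 0 is fully shut on the rim, grows as it opens upward; starts at 0.7 to 1.25, limit 1.6. Flat pale-wood board, 120 mm from hinge to front edge, 180 mm wide (box y), 10 mm thick, 0.2 kg. Stiff hinge (about 0.22 N m friction): it stays where it is left and can be pushed down by a fingertip on its top face near the front edge.
- lid_hinge (a point): Middle of the hinge line, which runs along the box's far (+x) rim parallel to box y: 60 mm along the box's +x from its origin, 62 mm above the ledge, in the plane of the lid's underside.
- lid_edge (a point): Middle of the lid's free front edge, at its top face. Moves with the lid. Shut, the top face is 72 mm above the ledge and the edge flush with the box's front. A round wooden knob, 22 mm across and 18 mm high, stands in the middle of the top face, 60 mm from the hinge line.
- plate (a joint): Travel in m of the sprung steel plate on the front of the box: 0 is fully out, grows as the plate is pushed towards the box (box +x), end of travel 0.018. Linear spring of 0.8 N per mm, starting from zero force: half way in is 9 mm and about 7 N.
- plate_face (a point): Centre of the plate's outer face, 24 mm above the ledge; the face is 80 mm wide (box y) by 28 mm high, lower edge 10 mm above the ledge. Fully out it stands 26 mm before the box's front, 86 mm from the box's origin. Moves with the plate.
- catch: Loose wooden catch on the ledge, about 0.14 kg. Foot 34 (its x) by 100 (y) by 40 mm high; an upright 26 (x) by 28 (y) mm in its middle, 40 to 85 mm above the ledge, can be pinched from above by its two sides (28 mm apart, along y). Origin: centre of the foot's underside. +x, where the nose points, must point along the box's +x; the foot's flat +x face, 17 mm from the origin, meets the plate.
- catch_nose (a point): Tip of the catch's nose, 55 mm ahead of its origin in +x, 91 mm above its underside. The nose tops the upright: 28 mm wide (y), 85 to 97 mm above the ledge, from 13 mm behind the origin to the tip; it passes 13 mm above the shut lid. The catch starts some 150 mm before the box's origin, up to 70 mm to either side, turned up to 0.4 rad from square.
- toothbrush: Mint green plastic toothbrush, 170 by 12 by 21 mm, lying on one side of the box. Origin: centre of its underside. Leave alone.
- nailbrush: Wooden nail brush, 90 by 40 by 32 mm, lying on the other side of the box. Origin: centre of its underside. Leave alone.
- tray: Concrete-grey ceramic tray, 130 by 150 by 22 mm, to the robot's left. Origin: centre of its underside. Leave alone.
- tube: Capped aluminium tube of cream, 107 by 40 by 20 mm, lying in the tray. Origin: centre of its underside. Leave alone.
- tumbler: Glass tumbler, 72 mm across, 100 mm high, standing well to one side. Origin: centre of its underside. Leave alone.
- mirror: Round hand mirror, 94 mm across, upright in a spring clamp with a 60 by 70 mm steel foot, 172 mm high in all, standing well to one side. Origin: centre of its underside. Leave alone.
Things that resemble listed ones, but are neither listed nor needed, are in the scene too. Leave any purple or red look-alike of the catch alone.

How it is judged (in metres and radians):
On the way, in this order (a step that is already met when the one before it is completed fails the run):
1. the lid is fully shut (value of joint lid below 0.04 rad), for 0.2 s.
2. the catch is pressed against the sprung plate, which is about half way in (value of joint plate between 0.005 and 0.013 m and contact force between catch and box above 3 N), for 0.3 s.
At the end, for the whole second after the job is handed in: Lid under 0.04 rad; plate 5 to 13 mm in, catch on box 3 to 14 N, fingers on catch over 2 N; catch at rest and upright (0.1 rad), foot within 6 mm of the ledge, square within 0.13 rad, centred within 14 mm, nose over the lid (all of step 2 and value of joint lid below 0.04 rad and contact force between catch and box below 14 N and contact force between the fingers and catch above 2 N and y of catch in the frame of box between -0.014 and 0.014 m and x of catch in the frame of box below -0.08 m and angle between the x axis of catch and the x axis of box, either way round below 0.13 rad and x of catch_nose in the frame of box above -0.06 m and angle between catch's own z axis and vertical below 0.1 rad and height (world z) of catch between -0.004 and 0.006 m and linear speed of catch below 0.015 m/s); the arm keeps its last pose, push and grip.
It fails at once if the lid is slammed (closes faster than 2.5 rad/s) (velocity of joint lid below -2.5 rad/s).
It fails at once if the plate is pushed in while the lid is still open (value of joint plate above 0.004 m and value of joint lid above 0.08 rad).
It fails at once if the plate is driven to the end of its travel (value of joint plate above 0.0172 m).
It fails at once if another thing on the ledge is moved by more than 30 mm or the tumbler or mirror tipped (distance of any of toothbrush, nailbrush, tray, tube, tumbler, mirror from where it was at the start of the episode above 0.03 m or angle between any of tumbler, mirror's own z axis and vertical above 0.3 rad).
It also fails if it takes over 51 s, if anything falls off the work surface, if the arm or the gripper's body presses on something with over 40 N, if the wrist force passes 120 N, or if a joint passes its speed limit or range.

ROBOT

A 6-joint arm with a two-finger parallel gripper is mounted at the origin on the work surface. World frame = base frame: x ahead of the robot, y to its left, z up, the work surface at z = 0. Lengths are in m, angles in degrees, forces in N, time in s.
With the tool pointing down it reaches from about 0.35 to 0.875 m from the base axis. Payload 4.2 kg.
Tool frame: the origin (TCP) lies on the centre line of the jaws, within the pads' length; the fingertips stand 19 mm ahead of it and the grasp point (between the pads) is the TCP; x points along the fingers, y is the direction in which the jaws open and shut, and the axes are right-handed (so a half turn about x gives the same grasp; the last joint's range is limited). The gripper opens to 87 mm and grips with 3 to 60 N. Pads are 19 mm wide; open, the fingers measure 117 mm over their backs; the gripper's body (75 mm by 190 mm) begins 51 mm behind the grasp point.
Start: joints at [85.52, 22.042, 0.453, 0, -68.411, -14.817], TCP at [0.207, 0.59, 0.242] pointing down, gripper open.
Joint ranges: [-179.83, 179.83], [-69.29, 118.12], [-61.27, 80.66], [-181.25, 117.63], [-171.15, -9.14], [-177.46, 177.46]. Speed limits (degrees/s): [159.86, 159.86, 180, 180, 180, 180].

INTERFACE

Orientations are given as a 3x3 rotation matrix whose columns are the frame's x, y, z axes.
In Python, from station import r, viewer, job, spotter gives the robot as it stands.
- The arm moves only by the tool play_rows, never from a script. Its argument "commands" is a list of rows, each an object of numbers: "fingers": the gripper command: -1 is fully open, 1 is shut, values between are in proportion; "tx", "ty", "tz": the shift along the tool's x, y, z normalised to -1 to 1, where 1 is 750 mm; "ax", "ay", "az": the turn, a rotation vector about the tool's x, y, z normalised to -1 to 1, where 1 is pi rad. In form: [{"fingers": .., "tx": .., "ty": .., "tz": .., "ax": .., "ay": .., "az": ..}, ...]. A call has 1 to 5 rows; each row is the pose to reach, as a shift and turn from the pose commanded when the call began, along the tool's axes at that moment, turning the shorter way round; what a row does not reach only later rows make up. A row lasts 1/12 s, in which the tool goes at most 41.7 mm and 7.16 degrees, less where a joint would pass 70% of its speed; a pose out of reach is approached as far as the arm can. A call with a number of a shift or a turn outside -1 to 1 is refused whole. A call with a gripper value outside its range is refused whole. The fingers move at their own pace and stop on an object; the grip force is fixed at half the most. Time passes only in rows, so rows that repeat a pose let the fingers close. It gives the time, the measured TCP pose, the force and the opening at its end, in the units of the state.
- r.sense(): the state, without advancing time (a new reading comes with each control period).
- viewer.capture(name): name is "side" or "top"; returns a dict with "image" (480x640x3 uint8, red, green, blue), "fx", "fy", "cx", "cy" (pixels), "R" (3x3) and "t" (3): a world point X has camera coordinates R X + t. Camera axes: x right, y down, z forward; pixel columns grow to the right and rows downward; lengths in m; the calibration is good to about 2 mm. A picture is of the moment at which its call begins. There is no depth.
- job.finish_job(): hands the job in, once; it reports no verdict.
Trained networks look in a picture, given as the dict that the camera call returned (one of the last four; its "shot" number tells which), for a name from the list of things; names that differ only in an ending like _2 or _b are one class to them, and where a whole thing is asked for, a point or a joint stands for the part that bears it (a point fixed in the world has none). Each returns a list of dicts, best first, with "score" (0 to 1); they miss things now and then, are a little off and sometimes report something else, mostly with a low value. They report only what shows in the picture. A call takes as long as a camera call. They do not tell look-alikes from the thing itself.
- spotter.find_in(name, picture): "uv" ([column, row] in pixels, amid what is visible of it).
- spotter.silhouettes(name, picture): "region" (480x640 bool, what is visible of it) and "uv" ([column, row] in pixels, amid what is visible of it).
The state is a dict: "time_s": time; "joints": joint angles; "joint_velocities": joint speeds; "effort": joint torques, N m; "tcp_pos": TCP position; "ee_rot": TCP orientation; "wrist_force": force on the tool from outside, world axes, zero at the start; "moment": the same for the moment, N m; "gripper_width": opening from 0.0 (shut) to 1.0 (fully open).
Only numpy, scipy, OpenCV 4.12 (cv2) and the standard library are available. Lean on these libraries where they do the work, as an engineer would, in place of code of your own. Each camera call takes 0.05 s, during which the arm holds its last target. There are 200 camera calls.

## Working session

There is one attempt and no reset: what is moved stays moved. The work goes in short steps, Python scripts to look and compute and a tool call to move; the robot and the scene stay as the last step left them, time stands still between calls to the robot, and variables do not carry over. Pictures are saved under pics/ and viewed, about 8 in all and at most 12, crops included, and the job is handed in when it is done.

Besides the shell and the picture viewer there is one more tool, called after ">>>" as name([rows], argument=value, ...), one row to a line, values as JSON. play_rows: Moves the arm, as the interface text tells. Its arguments: {"type":"object","properties":{"commands":{"type":"array"}},"required":["commands"]}

```bash
ls; mkdir -p pics; cat > h.py <<'E'
import numpy as np, cv2
from station import r, viewer, job, spotter
def save(p,n): cv2.imwrite('pics/'+n,cv2.cvtColor(p['image'],cv2.COLOR_RGB2BGR))
def proj(p,X):
    c=(np.asarray(p['R'])@np.atleast_2d(X).T).T+np.asarray(p['t']); return np.c_[p['fx']*c[:,0]/c[:,2]+p['cx'],p['fy']*c[:,1]/c[:,2]+p['cy']]
def ray(p,uv):
    R=np.asarray(p['R']);d=R.T@np.array([(uv[0]-p['cx'])/p['fx'],(uv[1]-p['cy'])/p['fy'],1]);return -R.T@np.asarray(p['t']),d
def onz(p,uv,z):
    o,d=ray(p,uv);return o+d*(z-o[2])/d[2]
def tri(p,a,q,b):
    o1,d1=ray(p,a);o2,d2=ray(q,b);s=np.linalg.lstsq(np.c_[d1,-d2],o2-o1,rcond=None)[0]
    A,B=o1+s[0]*d1,o2+s[1]*d2;return (A+B)/2,np.linalg.norm(A-B)
E
python3 - <<'E'
from h import *
print({k:np.round(v,3).tolist() for k,v in r.sense().items()})
a=viewer.capture('side');b=viewer.capture('top')
save(a,'s0.png');save(b,'t0.png')
for p in(a,b):
    print(np.round(-np.array(p['R']).T@p['t'],3))
    for n in['catch','box','lid','plate','toothbrush','nailbrush','tray','tumbler','mirror']:
        print(n,[(np.round(d['uv']).tolist(),round(d['score'],2)) for d in spotter.find_in(n,p)])
E
```

```text
pics
{'time_s': 0.0, 'joints': [85.519, 22.091, 0.381, -0.029, -68.411, -14.815], 'joint_velocities': [-0.086, -0.01, -0.024, -0.071, -0.023, 0.112], 'effort': [-0.0, -39.066, 18.741, 4.22, 0.011, -0.0], 'tcp_pos': [0.206, 0.589, 0.24], 'ee_rot': [[-0.001, -0.331, -0.944], [-0.002, -0.944, 0.331], [-1.0, 0.002, -0.0]], 'wrist_force': [-0.501, 0.035, -0.064], 'moment': [0.056, -0.031, -0.034], 'gripper_width': 0.995}
[ 0.179 -0.775  0.654]
catch [([320.0, 292.0], 0.95), ([299.0, 359.0], 0.61), ([252.0, 307.0], 0.59), ([296.0, 176.0], 0.19)]
box [([374.0, 270.0], 0.73)]
lid []
plate [([341.0, 284.0], 0.59)]
toothbrush [([412.0, 331.0], 0.56), ([386.0, 236.0], 0.51)]
nailbrush [([326.0, 238.0], 0.69)]
tray [([224.0, 206.0], 0.61)]
tumbler [([297.0, 176.0], 0.62)]
mirror [([227.0, 204.0], 0.75), ([502.0, 372.0], 0.63)]
[0.341 0.021 1.554]
catch [([370.0, 255.0], 0.93), ([422.0, 294.0], 0.74), ([357.0, 302.0], 0.69)]
box [([359.0, 196.0], 0.58)]
lid [([358.0, 182.0], 0.6)]
plate [([356.0, 225.0], 0.6)]
toothbrush [([422.0, 207.0], 0.65)]
nailbrush [([286.0, 207.0], 0.67)]
tray [([172.0, 270.0], 0.75)]
tumbler [([170.0, 185.0], 0.97)]
mirror [([500.0, 189.0], 0.71), ([357.0, 195.0], 0.61), ([170.0, 188.0], 0.19)]
```

```bash
python3 - <<'E'
import cv2
a=cv2.imread('pics/s0.png')[200:400,220:460];cv2.imwrite('pics/s0c.png',cv2.resize(a,None,fx=3.3,fy=3,interpolation=3))
b=cv2.imread('pics/t0.png')[130:330,240:480];cv2.imwrite('pics/t0c.png',cv2.resize(b,None,fx=3,fy=3,interpolation=3))
a=cv2.imread('pics/s0.png')[200:400,220:460];cv2.imwrite('pics/s0c.png',cv2.resize(a,None,fx=3,fy=3,interpolation=3))
E
```

```text
(no output)
```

View pics/s0c.png

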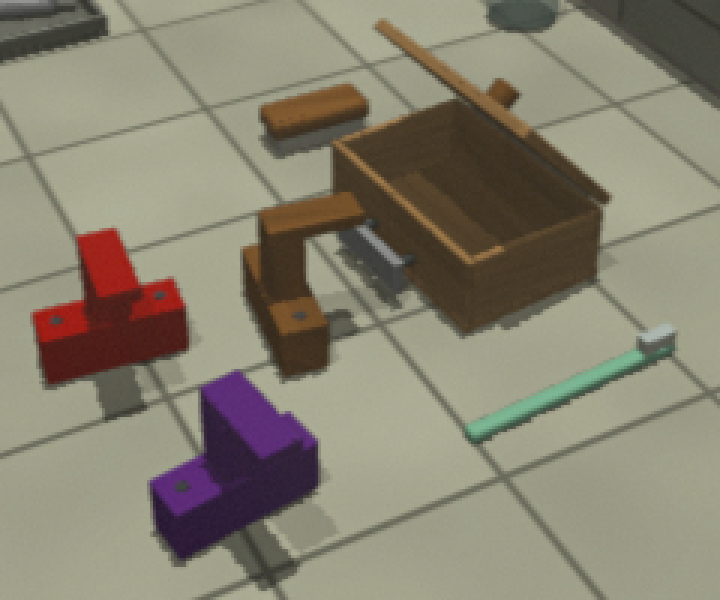

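View pics/t0c.png

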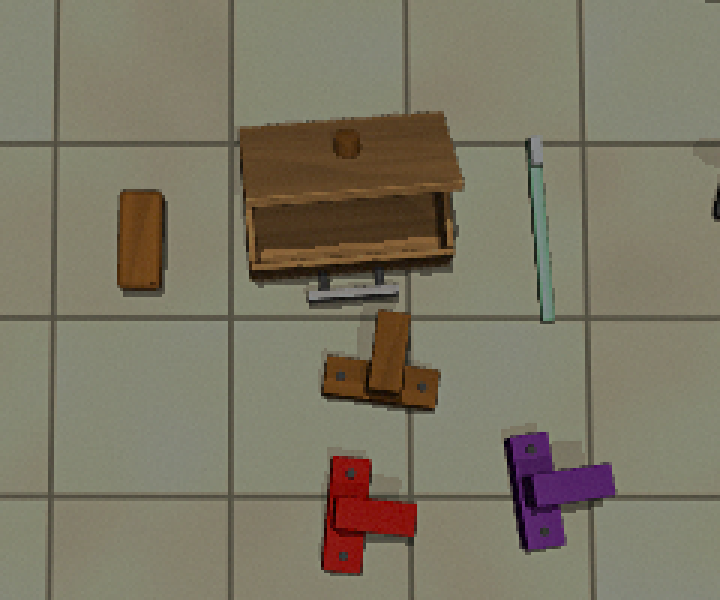

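The top view shows three catch-like things:
- Wooden catch at (370,255) top and (320,292) side. It is upright, of wood, with its nose toward the box and just before the plate.
- Red one at (357,302) top.
- Purple one at (422,294) top.

The wooden one fits. The red and purple ones are the look-alikes to leave, and the enlarged crops confirm it. Next I fit poses to corners read from the two crops.

```bash
cat > fit.py <<'E'
from h import *
from scipy.optimize import least_squares
a=viewer.capture('side');b=viewer.capture('top')
S=lambda u,v:(220+u/3-.33,200+v/3-.33); T=lambda u,v:(240+u/3-.33,130+v/3-.33)
def W(q,P): c,s=np.cos(q[2]),np.sin(q[2]); P=np.asarray(P,float); return np.array([q[0]+c*P[0]-s*P[1],q[1]+s*P[0]+c*P[1],P[2]])
def fit(obs,q0):
    f=lambda q:np.concatenate([proj(p,W(q,P(q) if callable(P) else P))[0]-uv for p,P,uv in obs])
    s=least_squares(f,q0,loss='soft_l1',f_scale=1.);print(np.round(s.x,4));print(np.round(f(s.x).reshape(-1,2),1).tolist());return s.x
L=lambda d,y,h:(lambda q:(.06-d*np.cos(q[3])+h*np.sin(q[3]),y,.062+d*np.sin(q[3])+h*np.cos(q[3])))
box=fit([(a,(-.06,-.09,.062),S(470,262)),(a,(-.06,-.09,0),S(468,333)),(a,(-.06,.09,.062),S(333,143)),(a,(.06,-.09,0),S(597,278)),
(b,(-.06,.09,.062),T(249,266)),(b,(-.06,-.09,.062),T(454,256)),(b,(-.086,.04,.038),T(308,294)),(b,(-.086,-.04,.038),T(398,287)),
(b,L(.12,.09,.0),T(248,205)),(b,L(.12,-.09,.0),T(462,189)),(b,L(.06,0,.028),T(347,134)),(a,L(.12,.09,.01),S(378,20))],[.6,0,0,.9])
c=fit([(b,(.055,.014,.097),T(378,311)),(b,(.055,-.014,.097),T(411,313)),(b,(-.013,-.014,.097),T(402,391)),(b,(-.013,.014,.097),T(369,389)),(b,(-.017,.05,.04),T(322,396)),(b,(-.017,-.05,.04),T(436,408)),(b,(.017,.05,.04),T(325,355)),(b,(.017,-.05,.04),T(440,370)),
(a,(-.017,-.05,0),S(282,377)),(a,(.017,-.05,0),S(328,366)),(a,(.017,-.05,.04),S(328,320)),(a,(-.017,-.05,.04),S(277,330)),(a,(.055,-.014,.097),S(368,213)),(a,(-.013,.014,.097),S(260,209))],[.45,-.03,0])
np.save('box.npy',box);np.save('c.npy',c)
print('free edge top',W(box,L(.12,0,.01)(box)),'hinge',W(box,(.06,0,.062)),'plate',W(box,(-.086,0,.024)))
R=[[np.cos(box[2]),-np.sin(box[2])],[np.sin(box[2]),np.cos(box[2])]]
print('catch in box',(c[:2]-box[:2])@np.array(R),c[2]-box[2])
E
python3 fit.py
```

```text
[ 0.6437 -0.0603  0.0739  0.791 ]
[[0.0, 0.4], [-0.6, -0.1], [-0.2, -1.5], [0.8, -0.9], [0.1, 0.1], [0.4, -1.6], [-0.0, 0.5], [0.1, 0.6], [-0.7, 0.8], [0.5, 0.9], [0.1, -0.5], [0.7, -0.5]]
[ 0.4789 -0.0902 -0.1338]
[[-0.2, -0.8], [-0.3, -0.0], [-0.6, 0.4], [-0.6, -0.4], [-0.1, -1.2], [-0.3, -0.1], [0.6, -0.2], [-0.1, -0.2], [-0.2, 0.8], [0.4, 0.6], [0.1, 1.0], [0.9, 1.5], [-1.6, -0.3], [-1.9, 0.1]]
free edge top [ 0.62645187 -0.06160328  0.1543601 ] hinge [ 0.70350406 -0.05589611  0.062     ] plate [ 0.55790291 -0.06668062  0.024     ]
catch in box [-0.1664851  -0.01766067] -0.2076955583992368
```

>>> play_rows([
  {"fingers": 1,"tx": 0,"ty": 0.156,"tz": -0.21,"ax": 0,"ay": 0,"az": 0},
  {"fingers": 1,"tx": 0,"ty": 0.156,"tz": -0.21,"ax": 0,"ay": 0,"az": 0},
  {"fingers": 1,"tx": 0,"ty": 0.156,"tz": -0.21,"ax": 0,"ay": 0,"az": 0},
  {"fingers": 1,"tx": 0,"ty": 0.156,"tz": -0.21,"ax": 0,"ay": 0,"az": 0},
  {"fingers": 1,"tx": 0,"ty": 0.156,"tz": -0.21,"ax": 0,"ay": 0,"az": 0},
])

```text
time_s: 1.52
tcp_pos: [0.3175, 0.4247, 0.2418]
ee_rot: [[-0.0, -0.331, -0.944], [-0.0, -0.944, 0.331], [-1.0, 0.0, -0.0]]
wrist_force: [0.6, -0.4, 0.2]
gripper_width: 0.708
```

>>> play_rows([
  {"fingers": 1,"tx": 0,"ty": 0.156,"tz": -0.21,"ax": 0,"ay": 0,"az": 0},
  {"fingers": 1,"tx": 0,"ty": 0.156,"tz": -0.21,"ax": 0,"ay": 0,"az": 0},
  {"fingers": 1,"tx": 0,"ty": 0.156,"tz": -0.21,"ax": 0,"ay": 0,"az": 0},
  {"fingers": 1,"tx": 0,"ty": 0.156,"tz": -0.21,"ax": 0,"ay": 0,"az": 0},
  {"fingers": 1,"tx": 0,"ty": 0.156,"tz": -0.21,"ax": 0,"ay": 0,"az": 0},
])

```text
time_s: 1.93
tcp_pos: [0.4275, 0.2623, 0.2419]
ee_rot: [[0.0, -0.332, -0.943], [0.0, -0.943, 0.332], [-1.0, -0.0, -0.0]]
wrist_force: [1.2, -0.2, 0.1]
gripper_width: 0.327
```

>>> play_rows([
  {"fingers": 1,"tx": 0,"ty": 0.156,"tz": -0.21,"ax": 0,"ay": 0,"az": 0},
  {"fingers": 1,"tx": 0,"ty": 0.156,"tz": -0.21,"ax": 0,"ay": 0,"az": 0},
  {"fingers": 1,"tx": 0,"ty": 0.156,"tz": -0.21,"ax": 0,"ay": 0,"az": 0},
  {"fingers": 1,"tx": 0,"ty": 0.156,"tz": -0.21,"ax": 0,"ay": 0,"az": 0},
  {"fingers": 1,"tx": 0,"ty": 0.156,"tz": -0.21,"ax": 0,"ay": 0,"az": 0},
])

```text
time_s: 2.35
tcp_pos: [0.5378, 0.0998, 0.2418]
ee_rot: [[0.001, -0.332, -0.943], [-0.0, -0.943, 0.332], [-1.0, -0.0, -0.001]]
wrist_force: [1.0, 0.6, 0.0]
gripper_width: 0.017
```

>>> play_rows([
  {"fingers": 1,"tx": 0,"ty": 0.156,"tz": -0.21,"ax": 0,"ay": 0,"az": 0},
  {"fingers": 1,"tx": 0,"ty": 0.156,"tz": -0.21,"ax": 0,"ay": 0,"az": 0},
  {"fingers": 1,"tx": 0,"ty": 0.156,"tz": -0.21,"ax": 0,"ay": 0,"az": 0},
  {"fingers": 1,"tx": 0,"ty": 0.156,"tz": -0.21,"ax": 0,"ay": 0,"az": 0},
  {"fingers": 1,"tx": 0,"ty": 0.156,"tz": -0.21,"ax": 0,"ay": 0,"az": 0},
])

```text
time_s: 2.77
tcp_pos: [0.6478, -0.0631, 0.2413]
ee_rot: [[0.0, -0.332, -0.943], [-0.0, -0.943, 0.332], [-1.0, 0.0, -0.0]]
wrist_force: [0.8, 0.4, 0.8]
gripper_width: 0.004
```

>>> play_rows([
  {"fingers": 1,"tx": 0,"ty": 0,"tz": 0,"ax": -0.13,"ay": 0,"az": 0},
  {"fingers": 1,"tx": 0,"ty": 0,"tz": 0,"ax": -0.13,"ay": 0,"az": 0},
  {"fingers": 1,"tx": 0,"ty": 0,"tz": 0,"ax": -0.13,"ay": 0,"az": 0},
  {"fingers": 1,"tx": 0,"ty": 0,"tz": 0,"ax": -0.13,"ay": 0,"az": 0},
  {"fingers": 1,"tx": 0,"ty": 0,"tz": 0,"ax": -0.13,"ay": 0,"az": 0},
])

```text
time_s: 3.18
tcp_pos: [0.6465, -0.0602, 0.2414]
ee_rot: [[-0.0, 0.072, -0.997], [-0.0, -0.997, -0.072], [-1.0, 0.0, 0.0]]
wrist_force: [0.5, 0.4, -0.8]
gripper_width: 0.006
```

>>> play_rows([
  {"fingers": 1,"tx": 0.02,"ty": 0,"tz": 0,"ax": 0,"ay": 0,"az": 0},
  {"fingers": 1,"tx": 0.045,"ty": 0,"tz": 0,"ax": 0,"ay": 0,"az": 0},
  {"fingers": 1,"tx": 0.07,"ty": 0,"tz": 0,"ax": 0,"ay": 0,"az": 0},
  {"fingers": 1,"tx": 0.09,"ty": 0,"tz": 0,"ax": 0,"ay": 0,"az": 0},
  {"fingers": 1,"tx": 0.101,"ty": 0,"tz": 0,"ax": 0,"ay": 0,"az": 0},
])

```text
time_s: 3.6
tcp_pos: [0.6455, -0.0599, 0.1637]
ee_rot: [[-0.003, 0.07, -0.998], [-0.0, -0.998, -0.07], [-1.0, -0.0, 0.003]]
wrist_force: [-0.1, -0.7, 0.9]
gripper_width: 0.005
```

>>> play_rows([
  {"fingers": 1,"tx": 0.0046,"ty": 0,"tz": 0.0038,"ax": 0,"ay": 0,"az": 0},
  {"fingers": 1,"tx": 0.0092,"ty": 0,"tz": 0.0076,"ax": 0,"ay": 0,"az": 0},
  {"fingers": 1,"tx": 0.0138,"ty": 0,"tz": 0.0114,"ax": 0,"ay": 0,"az": 0},
  {"fingers": 1,"tx": 0.0184,"ty": 0,"tz": 0.0152,"ax": 0,"ay": 0,"az": 0},
  {"fingers": 1,"tx": 0.023,"ty": 0,"tz": 0.019,"ax": 0,"ay": 0,"az": 0},
])

```text
time_s: 4.02
tcp_pos: [0.6322, -0.0611, 0.1494]
ee_rot: [[0.001, 0.072, -0.997], [0.0, -0.997, -0.072], [-1.0, 0.0, -0.001]]
wrist_force: [-0.1, 0.1, 1.8]
gripper_width: 0.007
```

```bash
python3 - <<'E'
from h import *
a=viewer.capture('side');b=viewer.capture('top')
A=a['image'][180:330,290:450];B=b['image'][130:250,280:440]
im=np.hstack([cv2.resize(A,(400,375),interpolation=3),cv2.resize(B,(400,300),interpolation=3)[:,:].copy() if 0 else cv2.copyMakeBorder(cv2.resize(B,(400,300),interpolation=3),0,75,0,0,0)])
cv2.imwrite('pics/m1.png',im[:,:,::-1])
E
```

```text
(no output)
```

View pics/m1.png

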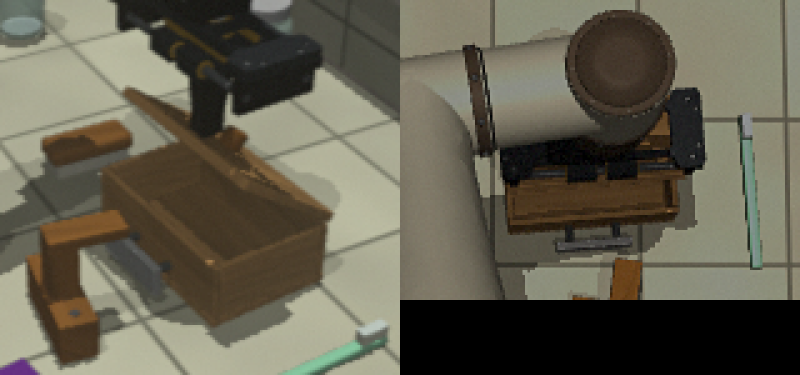

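The side crop at (205,120) shows the fingers on the lid's top face. The lid has moved down to about 0.6 rad as planned, with 1.8 N upward on the tool. I'll continue the arc.

>>> play_rows([
  {"fingers": 1,"tx": 0.0047,"ty": 0,"tz": 0.0035,"ax": 0,"ay": 0,"az": 0},
  {"fingers": 1,"tx": 0.0094,"ty": 0,"tz": 0.0069,"ax": 0,"ay": 0,"az": 0},
  {"fingers": 1,"tx": 0.014,"ty": 0,"tz": 0.0102,"ax": 0,"ay": 0,"az": 0},
  {"fingers": 1,"tx": 0.0187,"ty": 0,"tz": 0.0131,"ax": 0,"ay": 0,"az": 0},
  {"fingers": 1,"tx": 0.0233,"ty": 0,"tz": 0.0157,"ax": 0,"ay": 0,"az": 0},
])

```text
time_s: 4.53
tcp_pos: [0.62, -0.062, 0.1306]
ee_rot: [[-0.001, 0.071, -0.997], [-0.0, -0.997, -0.071], [-1.0, 0.0, 0.001]]
wrist_force: [-0.7, -1.2, 0.9]
gripper_width: 0.002
```

>>> play_rows([
  {"fingers": 1,"tx": 0.0052,"ty": 0,"tz": 0.0025,"ax": 0,"ay": 0,"az": 0},
  {"fingers": 1,"tx": 0.0104,"ty": 0,"tz": 0.0049,"ax": 0,"ay": 0,"az": 0},
  {"fingers": 1,"tx": 0.0155,"ty": 0,"tz": 0.007,"ax": 0,"ay": 0,"az": 0},
  {"fingers": 1,"tx": 0.0207,"ty": 0,"tz": 0.009,"ax": 0,"ay": 0,"az": 0},
  {"fingers": 1,"tx": 0.0259,"ty": 0,"tz": 0.0108,"ax": 0,"ay": 0,"az": 0},
])

```text
time_s: 4.95
tcp_pos: [0.6121, -0.0625, 0.1112]
ee_rot: [[-0.0, 0.072, -0.997], [-0.0, -0.997, -0.072], [-1.0, 0.0, 0.0]]
wrist_force: [-0.5, -1.2, 1.3]
gripper_width: 0.004
```

>>> play_rows([
  {"fingers": 1,"tx": 0.0052,"ty": 0,"tz": 0.0016,"ax": 0,"ay": 0,"az": 0},
  {"fingers": 1,"tx": 0.0104,"ty": 0,"tz": 0.003,"ax": 0,"ay": 0,"az": 0},
  {"fingers": 1,"tx": 0.0155,"ty": 0,"tz": 0.004,"ax": 0,"ay": 0,"az": 0},
  {"fingers": 1,"tx": 0.0207,"ty": 0,"tz": 0.005,"ax": 0,"ay": 0,"az": 0},
  {"fingers": 1,"tx": 0.0259,"ty": 0,"tz": 0.0055,"ax": 0,"ay": 0,"az": 0},
])

```text
time_s: 5.37
tcp_pos: [0.6082, -0.0628, 0.0918]
ee_rot: [[-0.0, 0.071, -0.997], [0.0, -0.997, -0.071], [-1.0, -0.0, 0.0]]
wrist_force: [-0.8, -1.0, 1.3]
gripper_width: 0.005
```

>>> play_rows([
  {"fingers": 1,"tx": 0.001,"ty": 0,"tz": 0,"ax": 0,"ay": 0,"az": 0},
  {"fingers": 1,"tx": 0.002,"ty": 0,"tz": 0,"ax": 0,"ay": 0,"az": 0},
  {"fingers": 1,"tx": 0.003,"ty": 0,"tz": 0,"ax": 0,"ay": 0,"az": 0},
  {"fingers": 1,"tx": 0.003,"ty": 0,"tz": 0,"ax": 0,"ay": 0,"az": 0},
  {"fingers": 1,"tx": 0.003,"ty": 0,"tz": 0,"ax": 0,"ay": 0,"az": 0},
])

```text
time_s: 5.78
tcp_pos: [0.6082, -0.0628, 0.0914]
ee_rot: [[0.0, 0.072, -0.997], [-0.0, -0.997, -0.072], [-1.0, 0.0, -0.0]]
wrist_force: [-2.9, -0.3, 8.2]
gripper_width: 0.007
```

>>> play_rows([
  {"fingers": 1,"tx": -0.03,"ty": 0,"tz": 0,"ax": 0,"ay": 0,"az": 0},
  {"fingers": -1,"tx": -0.08,"ty": 0,"tz": 0,"ax": 0,"ay": 0,"az": 0},
  {"fingers": -1,"tx": -0.125,"ty": 0,"tz": 0,"ax": 0,"ay": 0,"az": 0},
  {"fingers": -1,"tx": -0.125,"ty": 0,"tz": 0,"ax": 0,"ay": 0,"az": 0},
  {"fingers": -1,"tx": -0.125,"ty": 0,"tz": 0,"ax": 0,"ay": 0,"az": 0},
])

```text
time_s: 6.2
tcp_pos: [0.6096, -0.0623, 0.1861]
ee_rot: [[0.006, 0.072, -0.997], [0.001, -0.997, -0.072], [-1.0, -0.001, -0.006]]
wrist_force: [0.0, -0.9, -0.2]
gripper_width: 0.225
```

>>> play_rows([
  {"fingers": -1,"tx": 0,"ty": 0.024,"tz": 0.174,"ax": 0.066,"ay": 0,"az": 0},
  {"fingers": -1,"tx": 0,"ty": 0.024,"tz": 0.174,"ax": 0.066,"ay": 0,"az": 0},
  {"fingers": -1,"tx": 0,"ty": 0.024,"tz": 0.174,"ax": 0.066,"ay": 0,"az": 0},
  {"fingers": -1,"tx": 0,"ty": 0.024,"tz": 0.174,"ax": 0.066,"ay": 0,"az": 0},
  {"fingers": -1,"tx": 0,"ty": 0.024,"tz": 0.174,"ax": 0.066,"ay": 0,"az": 0},
])

```text
time_s: 6.62
tcp_pos: [0.4759, -0.0905, 0.1826]
ee_rot: [[-0.003, -0.136, -0.991], [0.0, -0.991, 0.136], [-1.0, 0.0, 0.003]]
wrist_force: [-0.7, 1.0, -0.1]
gripper_width: 0.599
```

```bash
python3 - <<'E'
from h import *
a=viewer.capture('side');b=viewer.capture('top')
A=a['image'][180:340,280:440];B=b['image'][150:310,290:450]
im=np.hstack([cv2.resize(A,(400,400),interpolation=3),cv2.resize(B,(400,400),interpolation=3)])
cv2.imwrite('pics/m2.png',im[:,:,::-1])
s=r.sense();print(s['tcp_pos'],s['gripper_width'],s['joints'])
E
```

```text
[ 0.47983515 -0.08994068  0.18340512] 0.696681503967978 [ 8.49150454e+00  1.18652165e+01 -2.32398889e+01  2.07553370e-03
 -5.48813858e+01  7.37422462e+01]
```

View pics/m2.png

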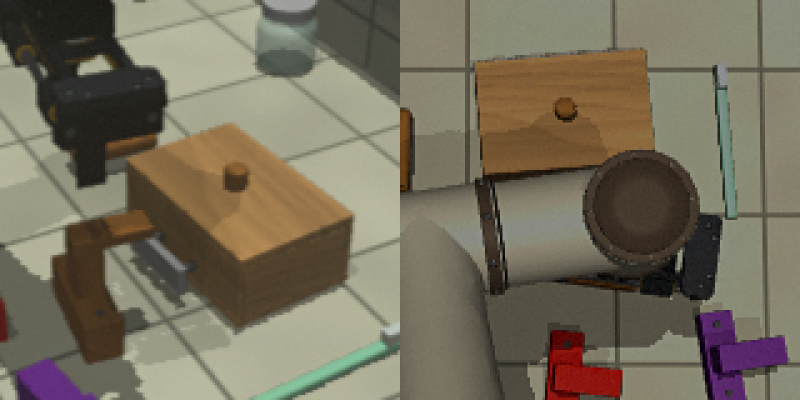

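The lid lies flat and shut on the box: side crop spans (125,160) to (350,215), and top crop shows a full rectangle with the knob central. The fingers stand over the catch, so I'm descending to grasp it.

>>> play_rows([
  {"fingers": -1,"tx": 0.02,"ty": 0,"tz": 0,"ax": 0,"ay": 0,"az": 0},
  {"fingers": -1,"tx": 0.05,"ty": 0,"tz": 0,"ax": 0,"ay": 0,"az": 0},
  {"fingers": -1,"tx": 0.08,"ty": 0,"tz": 0,"ax": 0,"ay": 0,"az": 0},
  {"fingers": -1,"tx": 0.11,"ty": 0,"tz": 0,"ax": 0,"ay": 0,"az": 0},
  {"fingers": -1,"tx": 0.13,"ty": 0,"tz": 0,"ax": 0,"ay": 0,"az": 0},
])

```text
time_s: 7.13
tcp_pos: [0.48, -0.0897, 0.0835]
ee_rot: [[-0.003, -0.135, -0.991], [-0.0, -0.991, 0.135], [-1.0, 0.0, 0.003]]
wrist_force: [0.4, 0.0, 1.0]
gripper_width: 0.982
```

>>> play_rows([
  {"fingers": -1,"tx": 0.01,"ty": 0,"tz": 0,"ax": 0,"ay": 0,"az": 0},
  {"fingers": -1,"tx": 0.02,"ty": 0,"tz": 0,"ax": 0,"ay": 0,"az": 0},
  {"fingers": -1,"tx": 0.03,"ty": 0,"tz": 0,"ax": 0,"ay": 0,"az": 0},
  {"fingers": -1,"tx": 0.03,"ty": 0,"tz": 0,"ax": 0,"ay": 0,"az": 0},
  {"fingers": -1,"tx": 0.03,"ty": 0,"tz": 0,"ax": 0,"ay": 0,"az": 0},
])

```text
time_s: 7.55
tcp_pos: [0.4799, -0.09, 0.0638]
ee_rot: [[0.0, -0.135, -0.991], [-0.0, -0.991, 0.135], [-1.0, 0.0, -0.0]]
wrist_force: [-0.2, -0.6, 0.0]
gripper_width: 0.996
```

```bash
python3 - <<'E'
from h import *
a=viewer.capture('side')
A=a['image'][190:340,260:400]
cv2.imwrite('pics/m3.png',cv2.resize(A,(560,600),interpolation=3)[:,:,::-1])
s=r.sense();print(s['tcp_pos'],s['gripper_width'],s['wrist_force'])
E
```

```text
[ 0.48012118 -0.08999063  0.06421593] 1.0025658493397753 [-0.71516663 -0.49529035 -0.86538342]
```

View pics/m3.png

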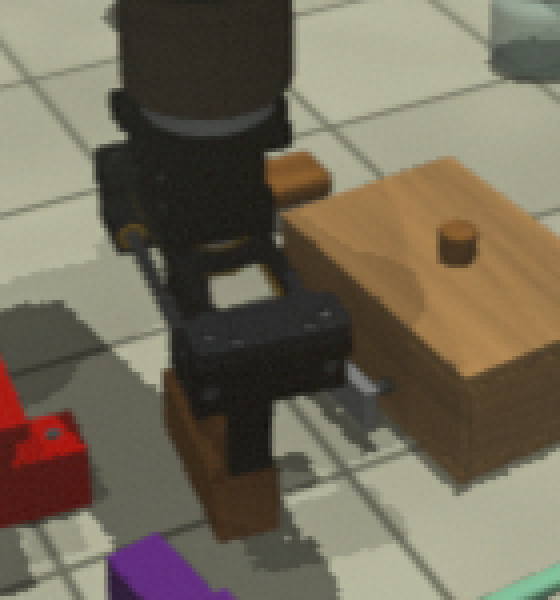

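The finger at (250,435) hangs beside the upright just above the foot, with the box clear of it. Closing.

>>> play_rows([
  {"fingers": 1,"tx": 0,"ty": 0,"tz": 0,"ax": 0,"ay": 0,"az": 0},
  {"fingers": 1,"tx": 0,"ty": 0,"tz": 0,"ax": 0,"ay": 0,"az": 0},
  {"fingers": 1,"tx": 0,"ty": 0,"tz": 0,"ax": 0,"ay": 0,"az": 0},
  {"fingers": 1,"tx": 0,"ty": 0,"tz": 0,"ax": 0,"ay": 0,"az": 0},
  {"fingers": 1,"tx": 0,"ty": 0,"tz": 0,"ax": 0,"ay": 0,"az": 0},
])

```text
time_s: 8.02
tcp_pos: [0.4795, -0.0901, 0.064]
ee_rot: [[0.001, -0.135, -0.991], [0.0, -0.991, 0.135], [-1.0, -0.0, -0.001]]
wrist_force: [0.1, -0.1, 0.6]
gripper_width: 0.707
```

>>> play_rows([
  {"fingers": 1,"tx": 0,"ty": 0,"tz": 0,"ax": 0,"ay": 0,"az": 0},
  {"fingers": 1,"tx": 0,"ty": 0,"tz": 0,"ax": 0,"ay": 0,"az": 0},
  {"fingers": 1,"tx": 0,"ty": 0,"tz": 0,"ax": 0,"ay": 0,"az": 0},
  {"fingers": 1,"tx": 0,"ty": 0,"tz": 0,"ax": 0,"ay": 0,"az": 0},
  {"fingers": 1,"tx": 0,"ty": 0,"tz": 0,"ax": 0,"ay": 0,"az": 0},
])

```text
time_s: 8.43
tcp_pos: [0.4794, -0.0901, 0.0637]
ee_rot: [[-0.0, -0.135, -0.991], [-0.0, -0.991, 0.135], [-1.0, 0.0, 0.0]]
wrist_force: [0.1, 0.2, -0.6]
gripper_width: 0.324
```

```bash
python3 - <<'E'
from h import *
b=viewer.capture('top');box=np.load('box.npy')
c,s=np.cos(box[2]),np.sin(box[2])
for P,uv in [((.06,.09),(474,62)),((.06,-.09),(645,49)),((-.06,.09),(484,174))]:
    X=onz(b,(290+(uv[0]-400)/2.5-.3,150+uv[1]/2.5-.3),.072)
    print(np.round(X,4),np.round([box[0]+c*P[0]-s*P[1],box[1]+s*P[0]+c*P[1]],4))
E
```

```text
[0.692  0.0342 0.072 ] [0.6969 0.0339]
[ 0.7059 -0.1451  0.072 ] [ 0.7102 -0.1457]
[0.5733 0.0236 0.072 ] [0.5772 0.025 ]
```

>>> play_rows([
  {"fingers": 1,"tx": 0,"ty": 0,"tz": 0,"ax": 0,"ay": 0,"az": 0},
  {"fingers": 1,"tx": 0,"ty": 0,"tz": 0,"ax": 0,"ay": 0,"az": 0},
  {"fingers": 1,"tx": 0,"ty": 0,"tz": 0,"ax": 0,"ay": 0,"az": 0},
])

```text
time_s: 8.73
tcp_pos: [0.4794, -0.0901, 0.0637]
ee_rot: [[-0.0, -0.135, -0.991], [-0.0, -0.991, 0.135], [-1.0, 0.0, 0.0]]
wrist_force: [-1.1, 0.0, 0.0]
gripper_width: 0.322
```

>>> play_rows([
  {"fingers": 1,"tx": 0,"ty": -0.007,"tz": -0.012,"ax": -0.014,"ay": 0,"az": 0},
  {"fingers": 1,"tx": 0,"ty": -0.014,"tz": -0.024,"ax": -0.028,"ay": 0,"az": 0},
  {"fingers": 1,"tx": 0,"ty": -0.022,"tz": -0.036,"ax": -0.042,"ay": 0,"az": 0},
  {"fingers": 1,"tx": 0,"ty": -0.03,"tz": -0.048,"ax": -0.055,"ay": 0,"az": 0},
  {"fingers": 1,"tx": 0,"ty": -0.0361,"tz": -0.0577,"ax": -0.0668,"ay": 0,"az": 0},
])

```text
time_s: 9.15
tcp_pos: [0.5261, -0.069, 0.0637]
ee_rot: [[-0.001, 0.076, -0.997], [-0.0, -0.997, -0.076], [-1.0, 0.0, 0.001]]
wrist_force: [-2.1, -2.1, 2.8]
gripper_width: 0.321
```

>>> play_rows([
  {"fingers": 1,"tx": 0,"ty": 0,"tz": 0,"ax": 0,"ay": 0,"az": 0},
  {"fingers": 1,"tx": 0,"ty": 0,"tz": 0,"ax": 0,"ay": 0,"az": 0},
])

```text
time_s: 9.32
tcp_pos: [0.5266, -0.0688, 0.0638]
ee_rot: [[0.001, 0.073, -0.997], [0.0, -0.997, -0.073], [-1.0, -0.0, -0.001]]
wrist_force: [1.1, 0.4, -1.3]
gripper_width: 0.32
```

```bash
python3 - <<'E'
from h import *
a=viewer.capture('side');b=viewer.capture('top')
A=a['image'][190:340,270:420];B=b['image'][160:280,300:420]
im=np.hstack([cv2.resize(A,(400,400),interpolation=3),cv2.resize(B,(400,400),interpolation=3)])
cv2.imwrite('pics/m4.png',im[:,:,::-1])
s=r.sense();print(s['tcp_pos'],s['gripper_width'],s['wrist_force'])
E
```

```text
[ 0.52574736 -0.06907425  0.0637547 ] 0.3212559281455754 [ 0.59503759 -0.08127937 -0.47268109]
```

View pics/m4.png

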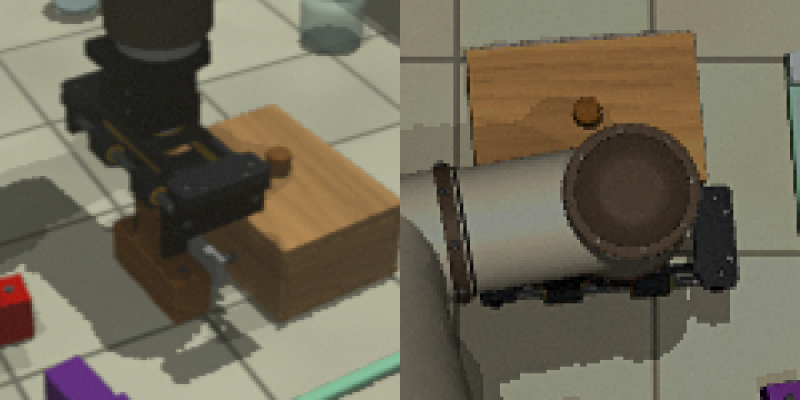

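The foot stands parallel to and just before the plate, at about (195,260) in the side crop, with the gripper clear of the knob. Advancing slowly while watching the force.

>>> play_rows([
  {"fingers": 1,"tx": 0,"ty": 0,"tz": -0.0025,"ax": 0,"ay": 0,"az": 0},
  {"fingers": 1,"tx": 0,"ty": 0,"tz": -0.005,"ax": 0,"ay": 0,"az": 0},
  {"fingers": 1,"tx": 0,"ty": 0,"tz": -0.0075,"ax": 0,"ay": 0,"az": 0},
  {"fingers": 1,"tx": 0,"ty": 0,"tz": -0.01,"ax": 0,"ay": 0,"az": 0},
  {"fingers": 1,"tx": 0,"ty": 0,"tz": -0.01,"ax": 0,"ay": 0,"az": 0},
])

```text
time_s: 9.83
tcp_pos: [0.5323, -0.0689, 0.0637]
ee_rot: [[-0.002, 0.073, -0.997], [-0.0, -0.997, -0.073], [-1.0, 0.0, 0.002]]
wrist_force: [-2.1, -0.9, 3.4]
gripper_width: 0.32
```

>>> play_rows([
  {"fingers": 1,"tx": 0,"ty": 0,"tz": -0.0025,"ax": 0,"ay": 0,"az": 0},
  {"fingers": 1,"tx": 0,"ty": 0,"tz": -0.005,"ax": 0,"ay": 0,"az": 0},
  {"fingers": 1,"tx": 0,"ty": 0,"tz": -0.0075,"ax": 0,"ay": 0,"az": 0},
  {"fingers": 1,"tx": 0,"ty": 0,"tz": -0.0075,"ax": 0,"ay": 0,"az": 0},
  {"fingers": 1,"tx": 0,"ty": 0,"tz": -0.0075,"ax": 0,"ay": 0,"az": 0},
])

```text
time_s: 10.25
tcp_pos: [0.5386, -0.0683, 0.0637]
ee_rot: [[-0.0, 0.074, -0.997], [-0.0, -0.997, -0.074], [-1.0, -0.0, 0.0]]
wrist_force: [-1.6, 0.0, 2.9]
gripper_width: 0.318
```

>>> play_rows([
  {"fingers": 1,"tx": 0,"ty": 0,"tz": -0.002,"ax": 0,"ay": 0,"az": 0},
  {"fingers": 1,"tx": 0,"ty": 0,"tz": -0.004,"ax": 0,"ay": 0,"az": 0},
  {"fingers": 1,"tx": 0,"ty": 0,"tz": -0.006,"ax": 0,"ay": 0,"az": 0},
  {"fingers": 1,"tx": 0,"ty": 0,"tz": -0.006,"ax": 0,"ay": 0,"az": 0},
  {"fingers": 1,"tx": 0,"ty": 0,"tz": -0.006,"ax": 0,"ay": 0,"az": 0},
])

```text
time_s: 10.67
tcp_pos: [0.5397, -0.0683, 0.0638]
ee_rot: [[-0.009, 0.073, -0.997], [-0.001, -0.997, -0.073], [-1.0, 0.0, 0.009]]
wrist_force: [-9.2, 0.9, 10.2]
gripper_width: 0.322
```

```bash
cat > avg.py <<'E'
from h import *
F=[]
for i in range(10):
    viewer.capture('top');s=r.sense();F.append(np.r_[s['wrist_force'],s['tcp_pos'],s['moment']])
print(np.round(np.mean(F,0),4),np.round(np.std(F,0),3),s['time_s'],s['gripper_width'])
E
python3 avg.py
```

```text
[-9.2217  1.7137 11.6898  0.5397 -0.0683  0.0638  0.4919  3.0688  0.0401] [0.263 0.768 0.477 0.    0.    0.    0.029 0.023 0.028] 11.1667 0.31678661567425476
```

```bash
python3 - <<'E'
from h import *
a=viewer.capture('side')
A=a['image'][200:310,290:400]
cv2.imwrite('pics/m5.png',cv2.resize(A,(600,600),interpolation=3)[:,:,::-1])
s=r.sense();print(s['joints'],s['effort'],s['moment'])
E
```

```text
[ 9.85504355e+00  2.57699171e+01 -2.31491625e+01 -5.23564343e-02
 -4.16026239e+01  8.43983621e+01] [ -0.21759123 -32.00479031  15.90762377   3.41304481   3.0228205
  -0.05456436] [4.82007338e-01 3.02523446e+00 1.07318492e-03]
```

View pics/m5.png

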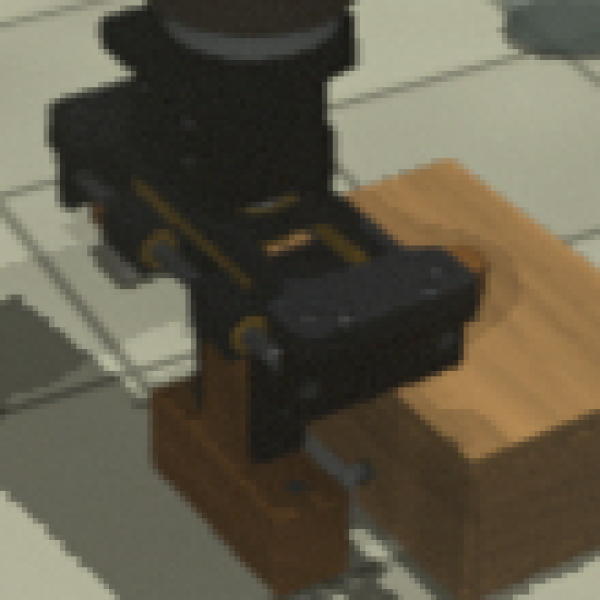

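Force is -9 N in x and +12 N in z, but the TCP moved only 1 mm. The foot is probably pressed into the ledge and jamming by friction. I'll raise it 1.5 mm and re-read.

>>> play_rows([
  {"fingers": 1,"tx": -0.001,"ty": 0,"tz": 0,"ax": 0,"ay": 0,"az": 0},
  {"fingers": 1,"tx": -0.002,"ty": 0,"tz": 0,"ax": 0,"ay": 0,"az": 0},
  {"fingers": 1,"tx": -0.002,"ty": 0,"tz": 0,"ax": 0,"ay": 0,"az": 0},
  {"fingers": 1,"tx": -0.002,"ty": 0,"tz": 0,"ax": 0,"ay": 0,"az": 0},
])

```text
time_s: 11.55
tcp_pos: [0.5424, -0.068, 0.0642]
ee_rot: [[-0.003, 0.074, -0.997], [-0.0, -0.997, -0.074], [-1.0, 0.0, 0.003]]
wrist_force: [-3.7, 0.3, -3.2]
gripper_width: 0.321
```

```bash
python3 avg.py
```

```text
[-3.9872 -0.7073 -3.5052  0.5428 -0.0679  0.0647 -0.357   1.2402  0.1396] [0.664 0.585 0.706 0.    0.    0.    0.039 0.08  0.026] 12.05 0.3171442148694774
```

>>> play_rows([
  {"fingers": 1,"tx": 0,"ty": 0,"tz": -0.0013,"ax": 0,"ay": 0,"az": 0},
  {"fingers": 1,"tx": 0,"ty": 0,"tz": -0.0026,"ax": 0,"ay": 0,"az": 0},
  {"fingers": 1,"tx": 0,"ty": 0,"tz": -0.004,"ax": 0,"ay": 0,"az": 0},
  {"fingers": 1,"tx": 0,"ty": 0,"tz": -0.004,"ax": 0,"ay": 0,"az": 0},
  {"fingers": 1,"tx": 0,"ty": 0,"tz": -0.004,"ax": 0,"ay": 0,"az": 0},
])

```text
time_s: 12.47
tcp_pos: [0.5456, -0.0676, 0.065]
ee_rot: [[-0.003, 0.074, -0.997], [-0.0, -0.997, -0.074], [-1.0, 0.0, 0.003]]
wrist_force: [-6.1, -0.8, -2.8]
gripper_width: 0.321
```

```bash
python3 avg.py; python3 - <<'E'
from h import *
a=viewer.capture('side');b=viewer.capture('top')
A=a['image'][200:310,290:400];B=b['image'][170:270,320:420]
im=np.hstack([cv2.resize(A,(600,600),interpolation=3),cv2.copyMakeBorder(cv2.resize(B,(200,200),interpolation=3),0,400,0,0,0)])
cv2.imwrite('pics/m6.png',im[:,:,::-1])
E
```

```text
[-5.7209 -0.5115 -2.4432  0.5455 -0.0677  0.065  -0.2964  1.8722  0.2261] [0.378 0.574 0.383 0.    0.    0.    0.032 0.031 0.032] 12.9667 0.31905857276109506
```

View pics/m6.png

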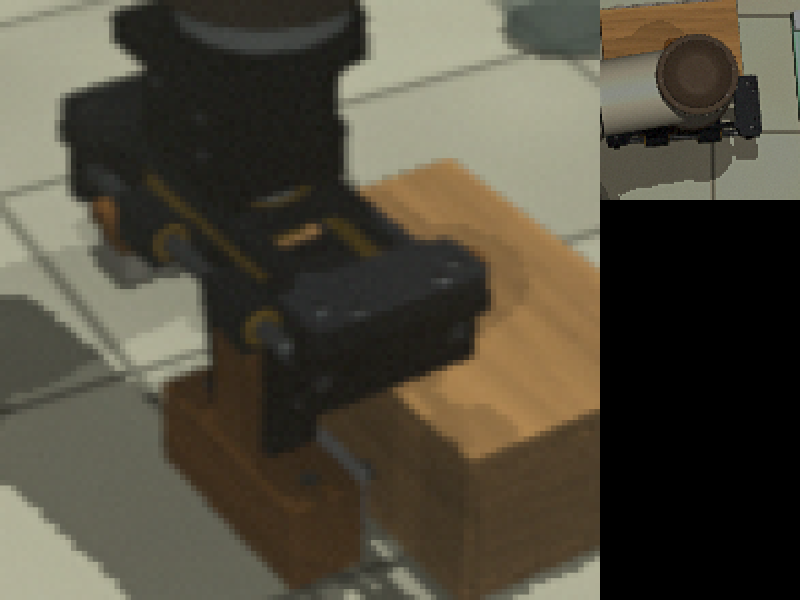

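The side crop shows the foot upright and parallel against the plate (foot edge near (360,530)), with the lid shut. Force is 5.7 N, so the plate is about 7 mm in. I'll push 2 mm more.

>>> play_rows([
  {"fingers": 1,"tx": 0,"ty": 0,"tz": -0.0013,"ax": 0,"ay": 0,"az": 0},
  {"fingers": 1,"tx": 0,"ty": 0,"tz": -0.0026,"ax": 0,"ay": 0,"az": 0},
  {"fingers": 1,"tx": 0,"ty": 0,"tz": -0.0026,"ax": 0,"ay": 0,"az": 0},
  {"fingers": 1,"tx": 0,"ty": 0,"tz": -0.0026,"ax": 0,"ay": 0,"az": 0},
  {"fingers": 1,"tx": 0,"ty": 0,"tz": -0.0026,"ax": 0,"ay": 0,"az": 0},
])

```text
time_s: 13.48
tcp_pos: [0.5469, -0.0675, 0.065]
ee_rot: [[-0.004, 0.074, -0.997], [-0.0, -0.997, -0.074], [-1.0, 0.0, 0.004]]
wrist_force: [-7.1, -1.0, -1.6]
gripper_width: 0.316
```

```bash
python3 avg.py; python3 - <<'E'
from h import *
a=viewer.capture('side')
# foot corners predicted for catch held at the TCP, bottom 1 mm up, box yaw
s=r.sense();p=s['tcp_pos'];y=.075;c,q=np.cos(y),np.sin(y)
for P in[(-.017,-.05,.001),(.017,-.05,.001),(.017,-.05,.041),(-.017,-.05,.041),(-.017,.05,.041)]:
    uv=proj(a,[p[0]-.0005+c*P[0]-q*P[1],p[1]+q*P[0]+c*P[1],P[2]])[0];print(P,np.round((uv-[290,200])*600/110))
cv2.imwrite('pics/m7.png',cv2.resize(a['image'][200:310,290:400],(600,600),interpolation=3)[:,:,::-1])
E
```

```text
[-6.7736 -0.3396 -0.8881  0.5469 -0.0675  0.065  -0.1876  2.215   0.2414] [0.587 0.401 0.464 0.    0.    0.    0.019 0.027 0.03 ] 13.9833 0.3171477945632828
(-0.017, -0.05, 0.001) [289. 592.]
(0.017, -0.05, 0.001) [362. 561.]
(0.017, -0.05, 0.041) [364. 482.]
(-0.017, -0.05, 0.041) [290. 512.]
(-0.017, 0.05, 0.041) [158. 378.]
```

View pics/m7.png

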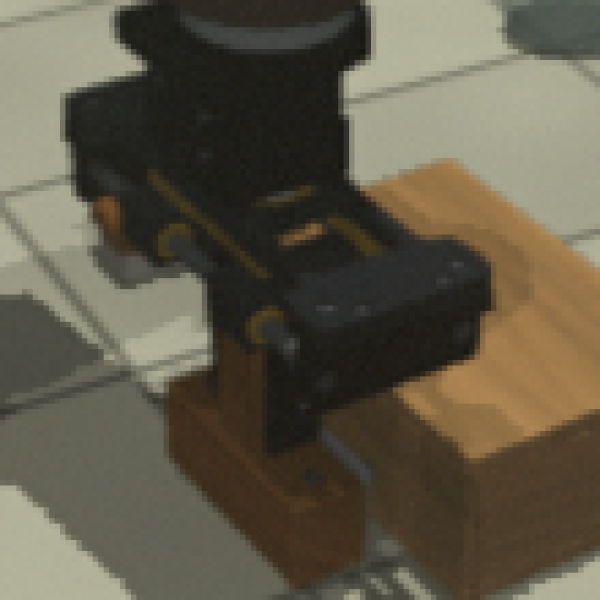

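```bash
python3 - <<'E'
from h import *
print(job.finish_job());s=r.sense();print(s['time_s'],s['wrist_force'],s['tcp_pos'])
E
```

```text
the job is handed in; nothing more can be done
None
the job is handed in; nothing more can be done
```

The lid is shut, the wooden catch is square against the plate with a steady push, and I handed the job in while still holding it. No verdict was reported.

- **Lid:** I lowered it with the closed fingertips along its arc at about 0.5 rad/s. It met a firm stop at 8 N, and the pictures show it lying flat on the box.
- **Catch:** I pinched the wooden one by its upright, turned it square to the box and slid it against the plate. The red and purple ones were left alone.
- **Last readings (about 14 s):** The wrist force was 6.8 N along the push, so the plate is about 8.5 mm in. The catch is on the box's centre line to within about 1 mm, and square to within about 0.01 rad by my fit. The side picture shows it upright.
- **What disagreed:**
    - The foot first jammed on the ledge (9 N back, 12 N up, with almost no movement). I raised it about 1.5 mm, which freed it, so the foot stands about 1 mm off the ledge.
    - My two estimates of the box's x position differed by 4 mm. The point where the plate's force began suggests the nearer one.
    - I judged the plate's travel from force and arm position, because the catch and gripper hide most of the plate from the cameras.

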